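Put the refilled spice jars into the spice rack in reverse order

ROBOT

A 6-joint arm with a two-finger parallel gripper is mounted at the origin on the work surface. World frame = base frame: x ahead of the robot, y to its left, z up, the work surface at z = 0. Lengths are in m, angles in degrees, forces in N, time in s.
With the tool pointing down it reaches from about 0.4 to 0.825 m from the base axis. Payload 7 kg.
Tool frame: the origin (TCP) lies on the centre line of the jaws, within the pads' length; the fingertips stand 11 mm ahead of it and the grasp point (between the pads) lies 8 mm behind it; z points along the fingers, y is the direction in which the jaws open and shut (so a half turn about z gives the same grasp; the last joint's range is limited). The gripper opens to 88 mm and grips with 3 to 60 N. Pads are 19 mm wide; open, the fingers measure 130 mm over their backs; the gripper's body (78 mm by 193 mm) begins 47 mm behind the grasp point.
Start: joints at [-50.185, 20.546, 0.682, 0, -70.136, -16.507], TCP at [0.267, -0.62, 0.238] pointing down, gripper open.
Joint ranges: [-176.03, 176.03], [-82.01, 121.73], [-58.28, 71.71], [-173.87, 95.51], [-174.79, -0.11], [-173.66, 173.66]. Speed limits (degrees/s): [136.94, 136.94, 172.46, 180, 180, 180].

INTERFACE

Orientations are given as [roll, pitch, yaw] about the fixed x, y, z axes, in that order (R = Rz(yaw) Ry(pitch) Rx(roll)).
In Python, from plant import ctrl, cams, order gives the robot as it stands.
- The arm moves only by the tool jog_arm, never from a script. Its argument "motion" is a list of rows, each an object with "offset": the shift along the tool's x, y, z in mm, a list of three; "roll": the turn about the tool's z in rad; "hand": the finger opening in mm, from 0 to 87.6. A call has 1 to 20 rows; each row is the pose to reach, as a shift and turn from the pose commanded when the call began, along the tool's axes at that moment; what a row does not reach only later rows make up. A row lasts 1/12 s, in which the tool goes at most 41.7 mm and 7.16 degrees, less where a joint would pass 70% of its speed; a pose out of reach is approached as far as the arm can. A call with a gripper value outside its range is refused whole. The fingers move at their own pace and stop on an object; the grip force is fixed at half the most. Time passes only in rows, so rows that repeat a pose let the fingers close. It gives the time, the measured TCP pose, the force and the opening at its end, in the units of the state.
- ctrl.get_obs(): the state, without advancing time (a new reading comes with each control period).
- cams.snapshot(name): name is "scene" or "top"; returns a dict with "img" (420x560x3 uint8, red, green, blue), "K" (3x3 intrinsics, pixels), "cam_to_world" (4x4, takes a point from camera to world coordinates). Camera axes: x right, y down, z forward; pixel columns grow to the right and rows downward; lengths in m; the calibration is good to about 2 mm. A picture is of the moment at which its call begins. There is no depth.
- order.close_job(): hands the job in, once; it reports no verdict.
The state is a dict: "clock": time; "joint_pos": joint angles; "qvel": joint speeds; "tau": joint torques, N m; "tool_pos": TCP position; "orientation": TCP orientation; "force": force on the tool from outside, world axes, zero at the start; "moment": the same for the moment, N m; "opening": finger opening in m.
Only numpy, scipy, OpenCV 4.12 (cv2) and the standard library are available. Lean on these libraries where they do the work, as an engineer would, in place of code of your own. Each camera call takes 0.05 s, during which the arm holds its last target. There are 200 camera calls.

TASK

Move the four refilled spice jars from the white filling tray to the wooden spice rack, one jar to each well, in reverse order: the jar at the robot's left end of the tray goes to the right end of the rack, the second from the left goes second from the right, and so on (the coloured clips on the tray keep showing where each jar started). Keep the jars upright, set each one down gently on the floor of its well rather than dropping it, and leave them all standing free.

Things in the scene. Friction and masses are not known exactly. Their poses are not given: they have to be found in the camera images.
- tray: White plastic filling tray, 72 x 273 x 20 mm (x, y, z), fixed. Row of 4 open wells along y, 62 x 62 mm inside; walls 5 mm thick, 20 mm high; floor 5 mm thick. Origin: centre of the underside, on the worktop. Well centres: x = 0, y = +100.5, +33.5, -33.5, -100.5 mm. +y points to the robot's left, +x away from it (within 0.16 rad). It may be nearer or farther than the rack.
- rack: Spice rack of light wood with a darker strip along the foot of each long side, fixed, empty at the start. Wells, walls, floor, origin and axes as the tray's: 72 x 273 x 20 mm; well centres x = 0, y = +100.5, +33.5, -33.5, -100.5 mm; well floors 5 mm above its origin; +y to the robot's left, +x away from the robot (within 0.16 rad).
- jar_red: Spice jar with a red lid, red-brown contents and a white paper band; closed, rigid, loose, upright, about 0.13 kg. 92 mm tall; body 44 mm in diameter; lid 45 mm in diameter, 70 to 92 mm above the underside. Origin: centre of the underside; z up along the jar. Starts in the tray well beside the red clip, up to 5 mm off its centre.
- jar_yellow: Spice jar with a yellow lid, ochre contents and a white paper band; closed, rigid, loose, upright, about 0.13 kg. 92 mm tall; body 44 mm in diameter; lid 45 mm in diameter, 70 to 92 mm above the underside. Origin: centre of the underside; z up along the jar. Starts in the tray well beside the yellow clip, up to 5 mm off its centre.
- jar_green: Spice jar with a green lid, olive green contents and a white paper band; closed, rigid, loose, upright, about 0.13 kg. 92 mm tall; body 44 mm in diameter; lid 45 mm in diameter, 70 to 92 mm above the underside. Origin: centre of the underside; z up along the jar. Starts in the tray well beside the green clip, up to 5 mm off its centre.
- jar_blue: Spice jar with a blue lid, near-black contents and a white paper band; closed, rigid, loose, upright, about 0.13 kg. 92 mm tall; body 44 mm in diameter; lid 45 mm in diameter, 70 to 92 mm above the underside. Origin: centre of the underside; z up along the jar. Starts in the tray well beside the blue clip, up to 5 mm off its centre.
- clip_red: Red plastic marker clip, 20 x 36 x 16 mm (x, y, z), fixed on the far (+x) rim of the tray beside the well in which the jar with the red lid starts; it stays there. Origin: centre of its underside, 40 mm to +x of that well's centre, 8 mm above the worktop (top at 24 mm). Axes as the tray's.
- clip_yellow: Yellow plastic marker clip, 20 x 36 x 16 mm (x, y, z), fixed on the far (+x) rim of the tray beside the well in which the jar with the yellow lid starts; it stays there. Origin: centre of its underside, 40 mm to +x of that well's centre, 8 mm above the worktop (top at 24 mm). Axes as the tray's.
- clip_green: Green plastic marker clip, 20 x 36 x 16 mm (x, y, z), fixed on the far (+x) rim of the tray beside the well in which the jar with the green lid starts; it stays there. Origin: centre of its underside, 40 mm to +x of that well's centre, 8 mm above the worktop (top at 24 mm). Axes as the tray's.
- clip_blue: Blue plastic marker clip, 20 x 36 x 16 mm (x, y, z), fixed on the far (+x) rim of the tray beside the well in which the jar with the blue lid starts; it stays there. Origin: centre of its underside, 40 mm to +x of that well's centre, 8 mm above the worktop (top at 24 mm). Axes as the tray's.
Things that resemble listed ones, but are neither listed nor needed, are in the scene too. Of the things that look like the jar_red, the smaller one is meant.

How it is judged:
By the outcome, as a careful person would: the job done as asked, in the order asked, and still so for the second after the job is handed in, with the robot touching nothing.
It also fails if it takes over 96 s, if anything falls off the work surface, if the arm or the gripper's body presses on something with over 40 N, if the wrist force passes 120 N, or if a joint passes its speed limit or range.

## Working session

There is one attempt and no reset: what is moved stays moved. The work goes in short steps, Python scripts to look and compute and a tool call to move; the robot and the scene stay as the last step left them, time stands still between calls to the robot, and variables do not carry over. Pictures are saved under pics/ and viewed, about 12 in all and at most 16, crops included, and the job is handed in when it is done.

Besides the shell and the picture viewer there is one more tool, called by a JSON object that holds its "fn" and its "kwargs". jog_arm: Moves the arm, as the interface text tells. Its arguments: {"type":"object","properties":{"motion":{"type":"array"}},"required":["motion"]}

```bash
ls; mkdir -p pics; python3 - <<'E'
from plant import ctrl,cams
import cv2,numpy as np
o=ctrl.get_obs();print(o)
for n in("scene","top"):
    s=cams.snapshot(n);cv2.imwrite(f"pics/{n}0.png",s["img"][:,:,::-1]);np.savez(f"pics/{n}0.npz",**s)
    print(n,s["K"].tolist(),np.round(s["cam_to_world"],4).tolist())
E
```

```text
pics
{'clock': 0.0, 'joint_pos': array([-5.01851166e+01,  2.05905788e+01,  6.31837763e-01, -2.13898415e-02,
       -7.01375866e+01, -1.65083117e+01]), 'qvel': array([ 0.06980762,  0.0112219 , -0.07741992, -0.02360728, -0.01403664,
       -0.04133481]), 'tau': array([ 1.42088484e-03, -5.82714593e+01,  2.93060911e+01,  6.99731067e+00,
        6.72025941e-03, -2.31981066e-04]), 'tool_pos': array([ 0.26685531, -0.61946204,  0.23661366]), 'orientation': array([ 1.79901929e+02, -8.09590347e-03, -1.56700706e+02]), 'force': array([-0.033844  ,  0.75854136,  0.19012411]), 'moment': array([-0.02324508,  0.03112744, -0.00780824]), 'opening': 0.08759855105183792}
scene [[486.1329372571613, 0.0, 284.64350914174867], [0.0, 486.1329372571613, 214.26897461338962], [0.0, 0.0, 1.0]] [[0.4452, 0.5695, -0.691, 1.0981], [0.8952, -0.3018, 0.3281, -0.2436], [-0.0217, -0.7646, -0.6442, 0.5032], [0.0, 0.0, 0.0, 1.0]]
top [[452.9488098634202, 0.0, 277.23116063592386], [0.0, 452.9488098634202, 213.2191395841599], [0.0, 0.0, 1.0]] [[-0.02, -0.9918, 0.1259, 0.4904], [-0.9993, 0.0238, 0.0285, -0.0161], [-0.0312, -0.1253, -0.9916, 0.8044], [0.0, 0.0, 0.0, 1.0]]
```

View pics/scene0.png

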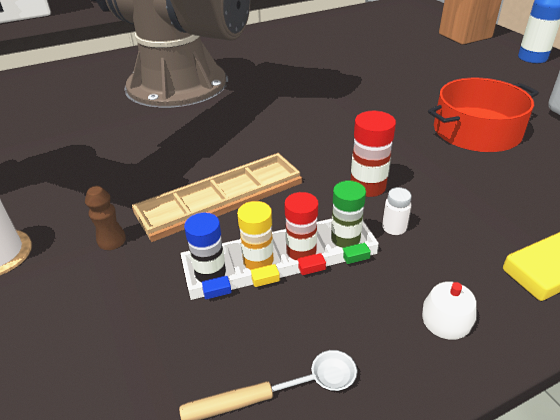

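View pics/top0.png

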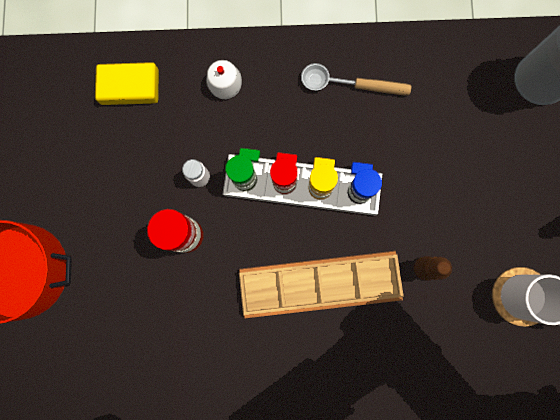

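Scene view: the tray is at about (280,255), with jars blue (205,240), yellow (256,230), red (301,220) and green (348,210). The rack is at (218,195). Top view: lids green (240,169), red (284,173), yellow (323,179), blue (366,184), left to right as the robot sees them; the rack is at (320,285).

Lookalikes for jar_red, by top pixel:
- Small red-lid jar in the tray (284,173), beside the red clip. I choose this one because it is the smaller.
- Big red-lid jar (172,230).
- Red pot (15,270).

Other lookalikes:
- For jar_yellow: the yellow sponge (127,83).
- For jar_blue: the blue bottle (scene 543,20).
- White shaker (195,173).

```bash
cat > h.py <<'E'
import cv2,numpy as np
from scipy import ndimage
R={'red':[(0,8),(172,180)],'yellow':[(22,33)],'green':[(50,75)],'blue':[(105,125)]}
def ray(s,uv,z):
    uv=np.atleast_2d(uv).astype(float);T=s["cam_to_world"];d=np.c_[uv,np.ones(len(uv))]@np.linalg.inv(s["K"]).T@T[:3,:3].T
    return (T[:3,3]+d*((z-T[2,3])/d[:,2:]))
def mask(s,c,smin=170,vmin=80):
    h=cv2.cvtColor(s["img"],cv2.COLOR_RGB2HSV)
    m=np.zeros(h.shape[:2],bool)
    for a,b in R[c]: m|=(h[...,0]>=a)&(h[...,0]<=b)
    return m&(h[...,1]>smin)&(h[...,2]>vmin)
def blobs(m,amin=60):
    n,l,st,ce=cv2.connectedComponentsWithStats(m.astype(np.uint8),connectivity=4)
    return [(st[i].tolist(),ce[i]) for i in range(1,n) if st[i][4]>=amin]
E
python3 - <<'E'
from h import *
S={n:dict(np.load(f"pics/{n}0.npz")) for n in("scene","top")}
for n in S:
  for c in R:
    for st,ce in blobs(mask(S[n],c)): print(n,c,st,ce.round(1),"z81",ray(S[n],ce,.081)[0,:2].round(4),"z20",ray(S[n],ce,.02)[0,:2].round(4))
s=S["top"];h=cv2.cvtColor(s["img"],cv2.COLOR_RGB2HSV)
for n,p in(("rackfloor",(300,287)),("rackrim",(320,263)),("strip",(320,260)),("tray",(262,200)),("red lid",(284,173)),("blue",(366,184))): print(n,h[p[1],p[0]])
print(h[250:320:2,300].tolist())
a=cv2.resize(s["img"][230:330,225:425],None,fx=4,fy=4,interpolation=cv2.INTER_CUBIC)
b=cv2.resize(s["img"][140:190+0,205:405],None,fx=4,fy=4,interpolation=cv2.INTER_CUBIC)
b=cv2.resize(s["img"][140:220,205:405],None,fx=4,fy=4,interpolation=cv2.INTER_CUBIC)[:200]if 0 else cv2.resize(s["img"][142:192,205:405],None,fx=4,fy=4)
cv2.imwrite("pics/crop1.png",np.vstack([a,b])[:,:,::-1])
E
```

```text
scene red [434, 78, 100, 74, 5845] [483.2 113.9] z81 [0.5639 0.4009] z20 [0.4868 0.4941]
scene red [354, 111, 42, 36, 1253] [374.1 128. ] z81 [0.5133 0.2065] z20 [0.4288 0.2715]
scene red [353, 152, 37, 14, 190] [370.5 160.8] z81 [0.5929 0.1452] z20 [0.5199 0.2014]
scene red [360, 179, 27, 18, 270] [374.7 187.9] z81 [0.6532 0.1115] z20 [0.5889 0.1628]
scene red [285, 192, 33, 32, 906] [300.9 207.6] z81 [ 0.643  -0.0026] z20 [0.5773 0.0323]
scene red [287, 228, 30, 10, 97] [301.3 234.2] z81 [ 0.6908 -0.0273] z20 [0.632  0.0039]
scene red [287, 246, 39, 29, 626] [308.1 260.5] z81 [ 0.7364 -0.0421] z20 [ 0.6841 -0.013 ]
scene red [451, 282, 11, 14, 113] [455.9 288.7] z81 [0.8527 0.0843] z20 [0.8173 0.1316]
scene yellow [237, 201, 35, 33, 947] [254.4 217.1] z81 [ 0.6316 -0.0671] z20 [ 0.5641 -0.0416]
scene yellow [503, 256, 57, 45, 746] [528.7 281.5] z81 [0.8824 0.1647] z20 [0.8513 0.2237]
scene yellow [251, 265, 29, 22, 472] [264.8 275.1] z81 [ 0.7337 -0.0985] z20 [ 0.681  -0.0776]
scene green [333, 181, 33, 30, 780] [348.6 195.5] z81 [0.6507 0.0693] z20 [0.5861 0.1145]
scene green [343
[... 1015 characters left out ...]
81 [ 0.6347 -0.1391] z20 [ 0.6468 -0.1494]
rackfloor [ 20 119 241]
rackrim [ 15 154 218]
strip [ 13 174 177]
tray [38 11 89]
red lid [  0 255 244]
blue [113 213 236]
[[6, 77, 53], [0, 55, 51], [4, 38, 54], [9, 49, 52], [10, 77, 50], [8, 45, 45], [15, 185, 152], [14, 181, 211], [19, 119, 231], [18, 127, 232], [18, 130, 229], [18, 130, 233], [20, 124, 244], [21, 121, 245], [19, 124, 242], [19, 124, 234], [20, 122, 244], [19, 130, 233], [19, 128, 234], [19, 126, 240], [19, 123, 238], [18, 135, 224], [18, 127, 231], [19, 130, 229], [18, 129, 227], [19, 129, 233], [19, 127, 235], [18, 133, 223], [18, 128, 237], [17, 140, 219], [13, 181, 216], [104, 90, 37], [3, 43, 53], [8, 43, 47], [12, 70, 55]]
```

View pics/crop1.png

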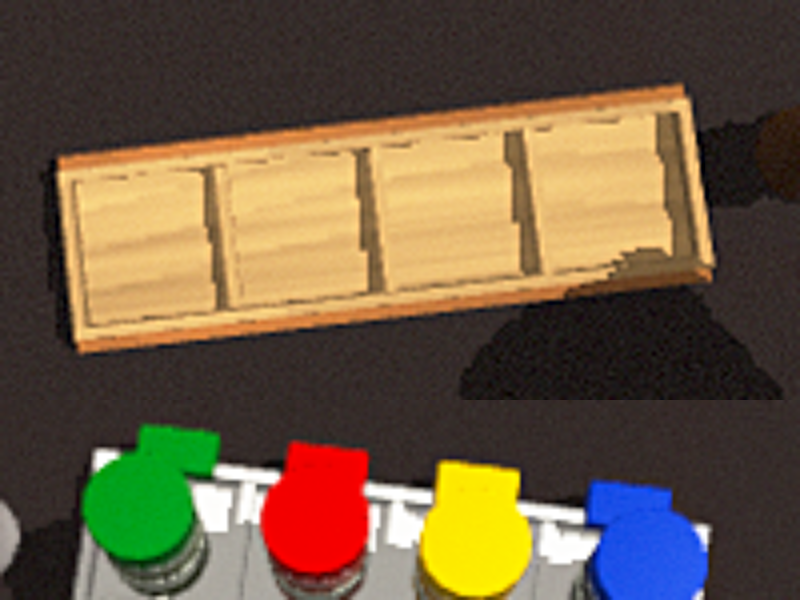

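The crop shows the rack empty, with its rim from (60,170) to (712,270) in the crop and darker strips sticking out at both feet. The four tray lids each stand beside their own clip; the red one is normal size and next to the red clip, so it is jar_red. Next I get precise positions.

```bash
cat >> h.py <<'E'
def lids(s,z=.081,k=23,roi=None):
    out={}
    K=cv2.getStructuringElement(cv2.MORPH_ELLIPSE,(k,k))
    for c in R:
        m=mask(s,c,150,60).astype(np.uint8)
        o=cv2.morphologyEx(m,cv2.MORPH_OPEN,K)
        for st,ce in blobs(o,300):
            if st[4]<1000: out[c]=(ray(s,ce,z)[0,:2],ce,st)
    return out
E
python3 - <<'E'
from h import *
s=dict(np.load("pics/top0.npz"));sc=dict(np.load("pics/scene0.npz"))
L=lids(s);r={}
for c,(p,ce,st) in L.items(): print(c,p.round(4),ce.round(1),st, "width mm",st[2]/452.9*np.linalg.norm(np.r_[p,.09]-s["cam_to_world"][:3,3])*1000)
# clips from scene view: mask centroid at ~z .018
clip={}
for c in R:
    b=[x for x in blobs(mask(sc,c)) if 240<x[0][1]<290 and 190<x[0][0]<360][0]; clip[c]=ray(sc,b[1],.018)[0,:2]
for v in("red","blue","green","yellow"): print("clip",v,clip[v].round(4))
h=cv2.cvtColor(s["img"],cv2.COLOR_RGB2HSV).astype(int)
m=(h[...,0]>=12)&(h[...,0]<=24)&(h[...,1]>90)&(h[...,1]<160)&(h[...,2]>90);m[:,:235]=0;m[:,410:]=0;m[:240]=0;m[330:]=0
m=cv2.morphologyEx(m.astype(np.uint8),cv2.MORPH_CLOSE,np.ones((5,5)))
def rect(m,z):
    pts=cv2.findContours(m,cv2.RETR_EXTERNAL,cv2.CHAIN_APPROX_NONE)[0];c=max(pts,key=cv2.contourArea)[:,0]
    w=(ray(s,c,z)[:,:2]*1000).astype(np.float32);(cx,cy),wh,a=cv2.minAreaRect(w);return (cx,cy),wh,a,cv2.boxPoints(cv2.minAreaRect(w))
for z in(.02,):
  x=rect(m,z);print("light",x[:3],x[3].round(1).tolist())
m2=(h[...,0]>=8)&(h[...,0]<=26)&(h[...,1]>90)&(h[...,2]>80);m2[:,:235]=0;m2[:,410:]=0;m2[:240]=0;m2[330:]=0
x=rect(cv2.morphologyEx(m2.astype(np.uint8),cv2.MORPH_CLOSE,np.ones((5,5))),.01);print("all wood z10",x[:3],x[3].round(1).tolist())
# tray white
m3=((h[...,1]<60)&(h[...,2]>150));m3[:,:220]=0;m3[:,385:]=0;m3[:150]=0;m3[220:]=0
m3=cv2.morphologyEx(m3.astype(np.uint8),cv2.MORPH_CLOSE,np.ones((25,25)))
x=rect(m3,.02);print("tray",x[:3],x[3].round(1).tolist())
# other props base
print("big red top z~.12",ray(s,(168.6,229.5),.11)[0],"shaker",ray(s,(197,175),.04)[0],"mill",ray(s,(445,267),.05)[0],ray(s,(418,268),.0)[0])
E
```

```text
red [ 0.6502 -0.0071] [283.7 171.7] [271, 157, 26, 30, 613] width mm 42.026629473953605
yellow [ 0.6392 -0.0711] [323.3 177.3] [310, 163, 28, 29, 616] width mm 45.23982577135953
green [0.658  0.0656] [239.1 168.2] [226, 155, 27, 27, 559] width mm 44.01251038454537
blue [ 0.6293 -0.1405] [366.5 182.2] [353, 168, 28, 29, 625] width mm 45.644261466486256
clip red [ 0.6824 -0.012 ]
clip blue [ 0.6686 -0.1429]
clip green [0.7002 0.0554]
clip yellow [ 0.6793 -0.0769]
light ((466.46099853515625, -64.43344116210938), (84.52136993408203, 274.3304748535156), 5.417440891265869) [[411.3999938964844, 68.0999984741211], [437.29998779296875, -205.0], [521.5, -197.0], [495.6000061035156, 76.0999984741211]]
all wood z10 ((466.2502746582031, -65.0440673828125), (85.88475036621094, 277.831298828125), 5.409144401550293) [[410.3999938964844, 69.19999694824219], [436.6000061035156, -207.39999389648438], [522.0999755859375, -199.3000030517578], [495.8999938964844, 77.30000305175781]]
tray ((641.7947998046875, -38.05821228027344), (273.6024169921875, 73.3868179321289), 81.07172393798828) [[584.2999877929688, -167.5], [656.7999877929688, -178.89999389648438], [699.2999877929688, 91.4000015258789], [626.7999877929688, 102.80000305175781]]
big red top z~.12 [0.55722091 0.1728569  0.11      ] shaker [0.65746528 0.14336278 0.04      ] mill [ 0.49100434 -0.26714103  0.05      ] [ 0.49025291 -0.23702142  0.        ]
```

```bash
python3 - <<'E'
from h import *
s=dict(np.load("pics/top0.npz"));sc=dict(np.load("pics/scene0.npz"))
def tri(a,b):
    A=[];B=[]
    for S,p in((s,a),(sc,b)):
        d=ray(S,p,0)[0]-S["cam_to_world"][:3,3];d/=np.linalg.norm(d);P=np.eye(3)-np.outer(d,d);A.append(P);B.append(P@S["cam_to_world"][:3,3])
    return np.linalg.lstsq(np.vstack(A),np.hstack(B),rcond=None)[0].round(3)
print("mill top",tri((441,267),(97,191)),"base scene",ray(sc,(112,243),0)[0].round(3))
print("big jar top",tri((168,228),(376,124)),"lid check green",tri((239,165),(349,190)), "blue",tri((367,180),(203,224)))
# rack interior light centre line at z=.02: hue>=17 columns
h=cv2.cvtColor(s["img"],cv2.COLOR_RGB2HSV).astype(int)
for c in(262,300,340):
    r=np.where((h[240:330,c,0]>=16)&(h[240:330,c,1]<165)&(h[240:330,c,2]>120))[0]+240
    a,b=ray(s,[(c,r[0]-.5),(c,r[-1]+.5)],.02);m=(a+b)/2
    print(c,r[0],r[-1],np.linalg.norm(a-b),m.round(4),"line x",.4664-.0948*(m[1]+.0648))
yaw=np.deg2rad(5.41);Rr=np.array([[np.cos(yaw),-np.sin(yaw)],[np.sin(yaw),np.cos(yaw)]])
for y in(.1005,.0335,-.0335,-.1005): print("rack well",(np.array([.4664,-.0648])+Rr@[0,y]).round(4))
E
```

```text
mill top [ 0.491 -0.246  0.095] base scene [ 0.496 -0.249  0.   ]
big jar top [0.559 0.172 0.121] lid check green [0.659 0.064 0.098] blue [ 0.63  -0.138  0.097]
262 270 312 0.07258543593091932 [0.4568 0.0352 0.02  ] line x 0.4569199529828478
300 266 308 0.07255803965811593 [ 0.4623 -0.0299  0.02  ] line x 0.46309304917110916
340 261 303 0.07256883382710065 [ 0.4694 -0.0983  0.02  ] line x 0.4695758783918096
rack well [0.4569 0.0353]
rack well [ 0.4632 -0.0314]
rack well [ 0.4696 -0.0982]
rack well [ 0.4759 -0.1649]
```

{"fn": "jog_arm", "kwargs": {"motion": [{"offset": [-40,18,-80],"roll": 0,"hand": 86},{"offset": [-80,36,-80],"roll": -0.1,"hand": 86},{"offset": [-110,51,-80],"roll": -0.2,"hand": 86},{"offset": [-145,67,-80],"roll": -0.3,"hand": 86},{"offset": [-180,83,-80],"roll": -0.4,"hand": 86},{"offset": [-215,99,-80],"roll": -0.5,"hand": 86},{"offset": [-250,115,-80],"roll": -0.6,"hand": 86},{"offset": [-285,131,-80],"roll": -0.7,"hand": 86},{"offset": [-320,147,-80],"roll": -0.8,"hand": 86},{"offset": [-355,163,-80],"roll": -0.9,"hand": 86},{"offset": [-390,179,-80],"roll": -1.0,"hand": 86},{"offset": [-420,194,-80],"roll": -1.1,"hand": 86},{"offset": [-452,208,-80],"roll": -1.164,"hand": 86},{"offset": [-452,208,-80],"roll": -1.164,"hand": 86},{"offset": [-452,208,-80],"roll": -1.164,"hand": 86},{"offset": [-452,208,-80],"roll": -1.164,"hand": 86}]}}

```text
clock: 1.43
tool_pos: [0.5997, -0.2498, 0.317]
orientation: [179.9, 0.0, -90.0]
force: [-0.3, -0.8, -0.4]
opening: 0.0863
```

All measurements agree: the lid tops triangulate to z = 0.097–0.098, the rack is 72.6 mm wide, and the tray measures 273.6 x 73.4 mm. The tool is now square to the world, with offset = [-dY, -dX, -dZ]. The green jar goes first.

{"fn": "jog_arm", "kwargs": {"motion": [{"offset": [-35,-6,0],"roll": 0,"hand": 86},{"offset": [-70,-13,0],"roll": 0,"hand": 86},{"offset": [-105,-19,10],"roll": 0,"hand": 86},{"offset": [-140,-26,20],"roll": 0,"hand": 86},{"offset": [-175,-32,30],"roll": 0,"hand": 86},{"offset": [-210,-39,45],"roll": 0,"hand": 86},{"offset": [-245,-45,65],"roll": 0,"hand": 86},{"offset": [-275,-52,80],"roll": 0,"hand": 86},{"offset": [-300,-56,95],"roll": 0,"hand": 86},{"offset": [-315,-58,110],"roll": 0,"hand": 86},{"offset": [-315,-58,125],"roll": 0,"hand": 86},{"offset": [-315,-58,140],"roll": 0,"hand": 86},{"offset": [-315,-58,140],"roll": 0,"hand": 86}]}}

```text
clock: 2.52
tool_pos: [0.6559, 0.0636, 0.1743]
orientation: [179.7, -0.1, -90.1]
force: [-1.2, -0.2, -0.4]
opening: 0.0865
```

{"fn": "jog_arm", "kwargs": {"motion": [{"offset": [0,0,15],"roll": 0,"hand": 86},{"offset": [0,0,30],"roll": 0,"hand": 86},{"offset": [0,0,45],"roll": 0,"hand": 86},{"offset": [0,0,60],"roll": 0,"hand": 86},{"offset": [0,0,75],"roll": 0,"hand": 86},{"offset": [0,0,90],"roll": 0,"hand": 86},{"offset": [0,0,103],"roll": 0,"hand": 86},{"offset": [0,0,103],"roll": 0,"hand": 86},{"offset": [0,0,103],"roll": 0,"hand": 60},{"offset": [0,0,103],"roll": 0,"hand": 50},{"offset": [0,0,103],"roll": 0,"hand": 40},{"offset": [0,0,103],"roll": 0,"hand": 30},{"offset": [0,0,103],"roll": 0,"hand": 30},{"offset": [0,0,103],"roll": 0,"hand": 30},{"offset": [0,0,103],"roll": 0,"hand": 30},{"offset": [0,0,103],"roll": 0,"hand": 30}]}}

```text
clock: 3.85
tool_pos: [0.6578, 0.065, 0.0748]
orientation: [180.0, -0.0, -90.0]
force: [-1.4, -0.7, 2.2]
opening: 0.0441
```

```bash
cat > look.py <<'E'
import sys
from plant import cams
from h import *
t=cams.snapshot("top");s=cams.snapshot("scene")
cv2.imwrite(f"pics/{sys.argv[1]}.png",np.hstack([t["img"][100:340,150:450],s["img"][130:370,100:420]])[:,:,::-1])
for c,v in lids(t).items(): print(c,v[0].round(4),v[1].round(1),v[2])
E
python3 look.py g1
```

```text
red [ 0.6502 -0.0071] [283.7 171.7] [271, 157, 26, 30, 613]
yellow [ 0.6395 -0.0714] [323.4 177.1] [310, 163, 28, 29, 605]
blue [ 0.6293 -0.1405] [366.5 182.2] [353, 168, 28, 29, 625]
```

View pics/g1.png

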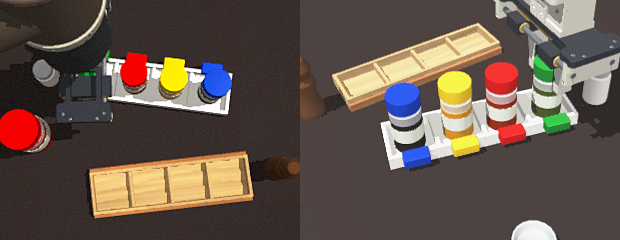

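The picture shows the fingers closed on the green lid, jaws along x, at about (85,90) in the left panel and (545,70) in the right. The opening is 44 mm, as expected for the lid. I lift it and carry it to the right-end well (0.476, -0.165).

{"fn": "jog_arm", "kwargs": {"motion": [{"offset": [0,0,-6],"roll": 0,"hand": 30},{"offset": [0,0,-15],"roll": 0,"hand": 30},{"offset": [0,0,-30],"roll": 0,"hand": 30},{"offset": [0,0,-50],"roll": 0,"hand": 30},{"offset": [0,0,-70],"roll": 0,"hand": 30},{"offset": [0,0,-90],"roll": 0,"hand": 30},{"offset": [0,0,-108],"roll": 0,"hand": 30},{"offset": [8,6,-118],"roll": 0,"hand": 30},{"offset": [24,19,-120],"roll": 0,"hand": 30},{"offset": [45,36,-120],"roll": 0,"hand": 30},{"offset": [68,54,-120],"roll": 0,"hand": 30},{"offset": [91,72,-120],"roll": 0,"hand": 30},{"offset": [114,90,-120],"roll": 0,"hand": 30},{"offset": [137,108,-120],"roll": 0,"hand": 30},{"offset": [160,126,-120],"roll": 0,"hand": 30},{"offset": [183,144,-120],"roll": 0,"hand": 30},{"offset": [205,162,-120],"roll": 0,"hand": 30},{"offset": [222,176,-120],"roll": 0,"hand": 30},{"offset": [230,182,-120],"roll": 0,"hand": 30},{"offset": [230,182,-120],"roll": 0,"hand": 30}]}}

```text
clock: 5.62
tool_pos: [0.4741, -0.1665, 0.1949]
orientation: [-180.0, 0.0, -90.1]
force: [0.2, 0.9, -1.2]
opening: 0.0442
```

{"fn": "jog_arm", "kwargs": {"motion": [{"offset": [0,0,8],"roll": 0,"hand": 30},{"offset": [0,0,20],"roll": 0,"hand": 30},{"offset": [0,0,35],"roll": 0,"hand": 30},{"offset": [0,0,50],"roll": 0,"hand": 30},{"offset": [0,0,65],"roll": 0,"hand": 30},{"offset": [0,0,78],"roll": 0,"hand": 30},{"offset": [0,0,88],"roll": 0,"hand": 30},{"offset": [0,0,96],"roll": 0,"hand": 30},{"offset": [0,0,102],"roll": 0,"hand": 30},{"offset": [0,0,106],"roll": 0,"hand": 30},{"offset": [0,0,110],"roll": 0,"hand": 30},{"offset": [0,0,113],"roll": 0,"hand": 30},{"offset": [0,0,115],"roll": 0,"hand": 30},{"offset": [0,0,116],"roll": 0,"hand": 30},{"offset": [0,0,116],"roll": 0,"hand": 30},{"offset": [0,0,116],"roll": 0,"hand": 30}]}}

```text
clock: 6.95
tool_pos: [0.476, -0.1651, 0.0788]
orientation: [-180.0, -0.0, -90.0]
force: [-0.0, -0.3, -1.7]
opening: 0.0447
```

```bash
python3 look.py g2; python3 -c "
from plant import ctrl;print(ctrl.get_obs()['force'],ctrl.get_obs()['tool_pos'])"
```

```text
red [ 0.6502 -0.0071] [283.7 171.7] [271, 157, 26, 30, 613]
yellow [ 0.6394 -0.071 ] [323.2 177.2] [310, 163, 27, 29, 599]
blue [ 0.6295 -0.1407] [366.6 182.1] [353, 168, 28, 29, 617]
[-0.38954862  0.76672755 -1.38201391] [ 0.47605736 -0.16507444  0.07884923]
```

View pics/g2.png

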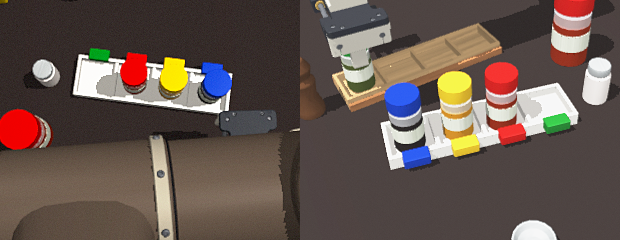

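The right panel shows green hanging inside the right-end well at about (360,70), clear of the mill, 4 mm above the floor. I lower the last part slowly.

{"fn": "jog_arm", "kwargs": {"motion": [{"offset": [0,0,1],"roll": 0,"hand": 30},{"offset": [0,0,2],"roll": 0,"hand": 30},{"offset": [0,0,3],"roll": 0,"hand": 30},{"offset": [0,0,3.5],"roll": 0,"hand": 30},{"offset": [0,0,4],"roll": 0,"hand": 30},{"offset": [0,0,4.3],"roll": 0,"hand": 30},{"offset": [0,0,4.3],"roll": 0,"hand": 30},{"offset": [0,0,4.3],"roll": 0,"hand": 30}]}}

```text
clock: 7.72
tool_pos: [0.4758, -0.1652, 0.0748]
orientation: [180.0, -0.0, -90.0]
force: [-1.9, -0.0, 5.2]
opening: 0.0444
```

Contact: force z went to +5 N. I release, rise, and move over red at (0.650, -0.007).

{"fn": "jog_arm", "kwargs": {"motion": [{"offset": [0,0,0],"roll": 0,"hand": 48},{"offset": [0,0,0],"roll": 0,"hand": 54},{"offset": [0,0,0],"roll": 0,"hand": 65},{"offset": [0,0,0],"roll": 0,"hand": 75},{"offset": [0,0,0],"roll": 0,"hand": 86},{"offset": [0,0,0],"roll": 0,"hand": 86},{"offset": [0,0,0],"roll": 0,"hand": 86},{"offset": [0,0,-10],"roll": 0,"hand": 86},{"offset": [0,0,-30],"roll": 0,"hand": 86},{"offset": [0,0,-60],"roll": 0,"hand": 86},{"offset": [0,0,-90],"roll": 0,"hand": 86},{"offset": [-25,-27,-100],"roll": 0,"hand": 86},{"offset": [-50,-54,-100],"roll": 0,"hand": 86},{"offset": [-75,-82,-100],"roll": 0,"hand": 86},{"offset": [-100,-109,-100],"roll": 0,"hand": 86},{"offset": [-125,-136,-100],"roll": 0,"hand": 86},{"offset": [-148,-162,-100],"roll": 0,"hand": 86},{"offset": [-158,-174,-100],"roll": 0,"hand": 86},{"offset": [-158,-174,-100],"roll": 0,"hand": 86},{"offset": [-158,-174,-100],"roll": 0,"hand": 86}]}}

```text
clock: 9.38
tool_pos: [0.65, -0.0064, 0.1742]
orientation: [180.0, -0.0, -89.9]
force: [-1.2, -0.6, 0.1]
opening: 0.086
```

```bash
python3 look.py g3
```

```text
yellow [ 0.6397 -0.0722] [323.9 177. ] [312, 163, 25, 29, 563]
green [ 0.4731 -0.1679] [388.5 279.6] [374, 266, 30, 29, 670]
blue [ 0.6291 -0.1402] [366.3 182.3] [353, 168, 28, 29, 628]
```

View pics/g3.png

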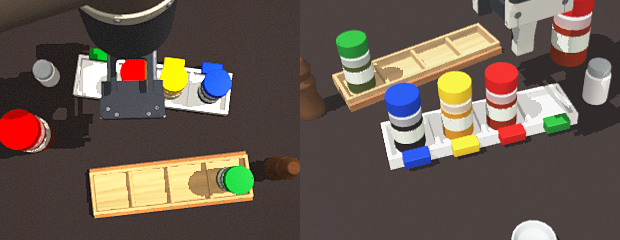

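Green stands upright and free in the right-end well, at (238,180) left panel and (355,60) right panel; its lid measures (0.473, -0.168). Next is red.

{"fn": "jog_arm", "kwargs": {"motion": [{"offset": [0,0,15],"roll": 0,"hand": 86},{"offset": [0,0,30],"roll": 0,"hand": 86},{"offset": [0,0,45],"roll": 0,"hand": 86},{"offset": [0,0,60],"roll": 0,"hand": 86},{"offset": [0,0,75],"roll": 0,"hand": 86},{"offset": [0,0,90],"roll": 0,"hand": 86},{"offset": [0,0,99.7],"roll": 0,"hand": 86},{"offset": [0,0,99.7],"roll": 0,"hand": 86},{"offset": [0,0,99.7],"roll": 0,"hand": 60},{"offset": [0,0,99.7],"roll": 0,"hand": 50},{"offset": [0,0,99.7],"roll": 0,"hand": 40},{"offset": [0,0,99.7],"roll": 0,"hand": 30},{"offset": [0,0,99.7],"roll": 0,"hand": 30},{"offset": [0,0,99.7],"roll": 0,"hand": 30},{"offset": [0,0,99.7],"roll": 0,"hand": 30},{"offset": [0,0,99.7],"roll": 0,"hand": 30}]}}

```text
clock: 10.82
tool_pos: [0.6499, -0.007, 0.0748]
orientation: [-180.0, -0.0, -90.0]
force: [-1.2, -0.4, 1.7]
opening: 0.0441
```

{"fn": "jog_arm", "kwargs": {"motion": [{"offset": [0,0,-6],"roll": 0,"hand": 30},{"offset": [0,0,-15],"roll": 0,"hand": 30},{"offset": [0,0,-30],"roll": 0,"hand": 30},{"offset": [0,0,-50],"roll": 0,"hand": 30},{"offset": [0,0,-70],"roll": 0,"hand": 30},{"offset": [0,0,-90],"roll": 0,"hand": 30},{"offset": [0,0,-108],"roll": 0,"hand": 30},{"offset": [3,6,-118],"roll": 0,"hand": 30},{"offset": [10,19,-120],"roll": 0,"hand": 30},{"offset": [18,36,-120],"roll": 0,"hand": 30},{"offset": [27,54,-120],"roll": 0,"hand": 30},{"offset": [36,72,-120],"roll": 0,"hand": 30},{"offset": [46,90,-120],"roll": 0,"hand": 30},{"offset": [55,108,-120],"roll": 0,"hand": 30},{"offset": [64,126,-120],"roll": 0,"hand": 30},{"offset": [73,144,-120],"roll": 0,"hand": 30},{"offset": [82,162,-120],"roll": 0,"hand": 30},{"offset": [89,175,-120],"roll": 0,"hand": 30},{"offset": [91,180,-120],"roll": 0,"hand": 30},{"offset": [91,180,-120],"roll": 0,"hand": 30}]}}

```text
clock: 12.48
tool_pos: [0.4688, -0.0985, 0.195]
orientation: [-180.0, 0.0, -90.0]
force: [0.6, -0.2, -1.0]
opening: 0.0441
```

{"fn": "jog_arm", "kwargs": {"motion": [{"offset": [0,0,8],"roll": 0,"hand": 30},{"offset": [0,0,20],"roll": 0,"hand": 30},{"offset": [0,0,35],"roll": 0,"hand": 30},{"offset": [0,0,50],"roll": 0,"hand": 30},{"offset": [0,0,65],"roll": 0,"hand": 30},{"offset": [0,0,78],"roll": 0,"hand": 30},{"offset": [0,0,88],"roll": 0,"hand": 30},{"offset": [0,0,96],"roll": 0,"hand": 30},{"offset": [0,0,102],"roll": 0,"hand": 30},{"offset": [0,0,107],"roll": 0,"hand": 30},{"offset": [0,0,111],"roll": 0,"hand": 30},{"offset": [0,0,114],"roll": 0,"hand": 30},{"offset": [0,0,116],"roll": 0,"hand": 30},{"offset": [0,0,117],"roll": 0,"hand": 30},{"offset": [0,0,118],"roll": 0,"hand": 30},{"offset": [0,0,119],"roll": 0,"hand": 30},{"offset": [0,0,119.7],"roll": 0,"hand": 30},{"offset": [0,0,120.2],"roll": 0,"hand": 30},{"offset": [0,0,120.2],"roll": 0,"hand": 30},{"offset": [0,0,120.2],"roll": 0,"hand": 30}]}}

```text
clock: 14.15
tool_pos: [0.47, -0.0981, 0.0747]
orientation: [-180.0, -0.0, -90.0]
force: [-0.6, -0.4, 4.0]
opening: 0.0447
```

{"fn": "jog_arm", "kwargs": {"motion": [{"offset": [0,0,0],"roll": 0,"hand": 48},{"offset": [0,0,0],"roll": 0,"hand": 54},{"offset": [0,0,0],"roll": 0,"hand": 65},{"offset": [0,0,0],"roll": 0,"hand": 75},{"offset": [0,0,0],"roll": 0,"hand": 86},{"offset": [0,0,0],"roll": 0,"hand": 86},{"offset": [0,0,0],"roll": 0,"hand": 86},{"offset": [0,0,-10],"roll": 0,"hand": 86},{"offset": [0,0,-30],"roll": 0,"hand": 86},{"offset": [0,0,-60],"roll": 0,"hand": 86},{"offset": [0,0,-90],"roll": 0,"hand": 86},{"offset": [-4,-27,-100],"roll": 0,"hand": 86},{"offset": [-8,-54,-100],"roll": 0,"hand": 86},{"offset": [-13,-82,-100],"roll": 0,"hand": 86},{"offset": [-17,-109,-100],"roll": 0,"hand": 86},{"offset": [-22,-136,-100],"roll": 0,"hand": 86},{"offset": [-26,-160,-100],"roll": 0,"hand": 86},{"offset": [-27,-169.5,-100],"roll": 0,"hand": 86},{"offset": [-27,-169.5,-100],"roll": 0,"hand": 86},{"offset": [-27,-169.5,-100],"roll": 0,"hand": 86}]}}

```text
clock: 15.82
tool_pos: [0.6389, -0.0711, 0.1735]
orientation: [179.9, -0.0, -90.0]
force: [0.1, 0.8, 0.5]
opening: 0.0862
```

```bash
python3 look.py r1
```

```text
red [ 0.4681 -0.0988] [344.5 283.7] [330, 270, 30, 29, 675]
green [ 0.4733 -0.1673] [388.2 279.5] [373, 266, 31, 28, 679]
```

View pics/r1.png

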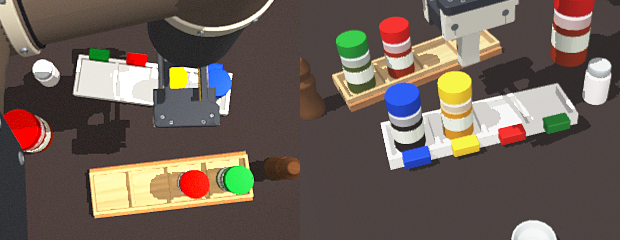

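Red stands upright in the second well from the right (195,184), with green still in place at (238,180). Next is yellow.

{"fn": "jog_arm", "kwargs": {"motion": [{"offset": [0,0,15],"roll": 0,"hand": 86},{"offset": [0,0,30],"roll": 0,"hand": 86},{"offset": [0,0,45],"roll": 0,"hand": 86},{"offset": [0,0,60],"roll": 0,"hand": 86},{"offset": [0,0,75],"roll": 0,"hand": 86},{"offset": [0,0,90],"roll": 0,"hand": 86},{"offset": [0,0,99.5],"roll": 0,"hand": 86},{"offset": [0,0,99.5],"roll": 0,"hand": 86},{"offset": [0,0,99.5],"roll": 0,"hand": 60},{"offset": [0,0,99.5],"roll": 0,"hand": 50},{"offset": [0,0,99.5],"roll": 0,"hand": 40},{"offset": [0,0,99.5],"roll": 0,"hand": 30},{"offset": [0,0,99.5],"roll": 0,"hand": 30},{"offset": [0,0,99.5],"roll": 0,"hand": 30},{"offset": [0,0,99.5],"roll": 0,"hand": 30},{"offset": [0,0,99.5],"roll": 0,"hand": 30}]}}

```text
clock: 17.25
tool_pos: [0.6394, -0.0711, 0.0751]
orientation: [-180.0, -0.0, -90.0]
force: [-1.2, 1.1, 1.0]
opening: 0.0445
```

{"fn": "jog_arm", "kwargs": {"motion": [{"offset": [0,0,-6],"roll": 0,"hand": 30},{"offset": [0,0,-15],"roll": 0,"hand": 30},{"offset": [0,0,-30],"roll": 0,"hand": 30},{"offset": [0,0,-50],"roll": 0,"hand": 30},{"offset": [0,0,-70],"roll": 0,"hand": 30},{"offset": [0,0,-90],"roll": 0,"hand": 30},{"offset": [0,0,-108],"roll": 0,"hand": 30},{"offset": [-1,6,-118],"roll": 0,"hand": 30},{"offset": [-4,19,-120],"roll": 0,"hand": 30},{"offset": [-8,36,-120],"roll": 0,"hand": 30},{"offset": [-12,54,-120],"roll": 0,"hand": 30},{"offset": [-16,72,-120],"roll": 0,"hand": 30},{"offset": [-20,90,-120],"roll": 0,"hand": 30},{"offset": [-24,108,-120],"roll": 0,"hand": 30},{"offset": [-28,126,-120],"roll": 0,"hand": 30},{"offset": [-33,144,-120],"roll": 0,"hand": 30},{"offset": [-37,162,-120],"roll": 0,"hand": 30},{"offset": [-39,172,-120],"roll": 0,"hand": 30},{"offset": [-40,176,-120],"roll": 0,"hand": 30},{"offset": [-40,176,-120],"roll": 0,"hand": 30}]}}

```text
clock: 18.92
tool_pos: [0.4629, -0.0309, 0.1954]
orientation: [-179.9, 0.0, -90.0]
force: [0.1, 0.8, -1.0]
opening: 0.0446
```

{"fn": "jog_arm", "kwargs": {"motion": [{"offset": [0,0,8],"roll": 0,"hand": 30},{"offset": [0,0,20],"roll": 0,"hand": 30},{"offset": [0,0,35],"roll": 0,"hand": 30},{"offset": [0,0,50],"roll": 0,"hand": 30},{"offset": [0,0,65],"roll": 0,"hand": 30},{"offset": [0,0,78],"roll": 0,"hand": 30},{"offset": [0,0,88],"roll": 0,"hand": 30},{"offset": [0,0,96],"roll": 0,"hand": 30},{"offset": [0,0,102],"roll": 0,"hand": 30},{"offset": [0,0,107],"roll": 0,"hand": 30},{"offset": [0,0,111],"roll": 0,"hand": 30},{"offset": [0,0,114],"roll": 0,"hand": 30},{"offset": [0,0,116],"roll": 0,"hand": 30},{"offset": [0,0,117],"roll": 0,"hand": 30},{"offset": [0,0,118],"roll": 0,"hand": 30},{"offset": [0,0,119],"roll": 0,"hand": 30},{"offset": [0,0,119.7],"roll": 0,"hand": 30},{"offset": [0,0,120.2],"roll": 0,"hand": 30},{"offset": [0,0,120.2],"roll": 0,"hand": 30},{"offset": [0,0,120.2],"roll": 0,"hand": 30}]}}

```text
clock: 20.58
tool_pos: [0.4635, -0.031, 0.075]
orientation: [-180.0, 0.0, -90.0]
force: [-1.6, -0.8, 3.0]
opening: 0.0448
```

{"fn": "jog_arm", "kwargs": {"motion": [{"offset": [0,0,0],"roll": 0,"hand": 48},{"offset": [0,0,0],"roll": 0,"hand": 54},{"offset": [0,0,0],"roll": 0,"hand": 65},{"offset": [0,0,0],"roll": 0,"hand": 75},{"offset": [0,0,0],"roll": 0,"hand": 86},{"offset": [0,0,0],"roll": 0,"hand": 86},{"offset": [0,0,0],"roll": 0,"hand": 86},{"offset": [0,0,-10],"roll": 0,"hand": 86},{"offset": [0,0,-30],"roll": 0,"hand": 86},{"offset": [0,0,-60],"roll": 0,"hand": 86},{"offset": [0,0,-90],"roll": 0,"hand": 86},{"offset": [18,-27,-100],"roll": 0,"hand": 86},{"offset": [36,-54,-100],"roll": 0,"hand": 86},{"offset": [54,-82,-100],"roll": 0,"hand": 86},{"offset": [72,-109,-100],"roll": 0,"hand": 86},{"offset": [90,-136,-100],"roll": 0,"hand": 86},{"offset": [105,-158,-100],"roll": 0,"hand": 86},{"offset": [110,-166,-100],"roll": 0,"hand": 86},{"offset": [110,-166,-100],"roll": 0,"hand": 86},{"offset": [110,-166,-100],"roll": 0,"hand": 86}]}}

```text
clock: 22.25
tool_pos: [0.6288, -0.1411, 0.1738]
orientation: [179.9, 0.0, -90.1]
force: [-0.6, -0.1, 0.1]
opening: 0.0859
```

```bash
python3 look.py y1
```

```text
red [ 0.4681 -0.0988] [344.5 283.7] [330, 270, 30, 29, 675]
yellow [ 0.4606 -0.0309] [301.4 289.4] [288, 275, 28, 30, 654]
green [ 0.4734 -0.1673] [388.2 279.5] [373, 266, 31, 28, 677]
```

View pics/y1.png

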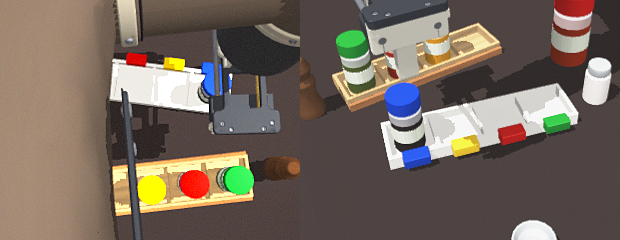

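Yellow (152,190), red (195,184) and green (238,180) stand in their wells. The fingers are above blue (215,80).

{"fn": "jog_arm", "kwargs": {"motion": [{"offset": [0,0,15],"roll": 0,"hand": 86},{"offset": [0,0,30],"roll": 0,"hand": 86},{"offset": [0,0,45],"roll": 0,"hand": 86},{"offset": [0,0,60],"roll": 0,"hand": 86},{"offset": [0,0,75],"roll": 0,"hand": 86},{"offset": [0,0,90],"roll": 0,"hand": 86},{"offset": [0,0,99.7],"roll": 0,"hand": 86},{"offset": [0,0,99.7],"roll": 0,"hand": 86},{"offset": [0,0,99.7],"roll": 0,"hand": 60},{"offset": [0,0,99.7],"roll": 0,"hand": 50},{"offset": [0,0,99.7],"roll": 0,"hand": 40},{"offset": [0,0,99.7],"roll": 0,"hand": 30},{"offset": [0,0,99.7],"roll": 0,"hand": 30},{"offset": [0,0,99.7],"roll": 0,"hand": 30},{"offset": [0,0,99.7],"roll": 0,"hand": 30},{"offset": [0,0,99.7],"roll": 0,"hand": 30}]}}

```text
clock: 23.68
tool_pos: [0.6294, -0.1411, 0.0752]
orientation: [-180.0, -0.0, -90.0]
force: [-0.4, -0.8, 1.0]
opening: 0.0441
```

{"fn": "jog_arm", "kwargs": {"motion": [{"offset": [0,0,-6],"roll": 0,"hand": 30},{"offset": [0,0,-15],"roll": 0,"hand": 30},{"offset": [0,0,-30],"roll": 0,"hand": 30},{"offset": [0,0,-50],"roll": 0,"hand": 30},{"offset": [0,0,-70],"roll": 0,"hand": 30},{"offset": [0,0,-90],"roll": 0,"hand": 30},{"offset": [0,0,-108],"roll": 0,"hand": 30},{"offset": [-6,6,-118],"roll": 0,"hand": 30},{"offset": [-18,18,-120],"roll": 0,"hand": 30},{"offset": [-35,34,-120],"roll": 0,"hand": 30},{"offset": [-53,52,-120],"roll": 0,"hand": 30},{"offset": [-71,69,-120],"roll": 0,"hand": 30},{"offset": [-89,87,-120],"roll": 0,"hand": 30},{"offset": [-107,104,-120],"roll": 0,"hand": 30},{"offset": [-125,122,-120],"roll": 0,"hand": 30},{"offset": [-143,139,-120],"roll": 0,"hand": 30},{"offset": [-160,156,-120],"roll": 0,"hand": 30},{"offset": [-171,167,-120],"roll": 0,"hand": 30},{"offset": [-176,172,-120],"roll": 0,"hand": 30},{"offset": [-176,172,-120],"roll": 0,"hand": 30}]}}

```text
clock: 25.35
tool_pos: [0.4562, 0.0358, 0.1954]
orientation: [-180.0, 0.0, -89.9]
force: [-0.4, 0.6, -1.3]
opening: 0.0444
```

{"fn": "jog_arm", "kwargs": {"motion": [{"offset": [0,0,8],"roll": 0,"hand": 30},{"offset": [0,0,20],"roll": 0,"hand": 30},{"offset": [0,0,35],"roll": 0,"hand": 30},{"offset": [0,0,50],"roll": 0,"hand": 30},{"offset": [0,0,65],"roll": 0,"hand": 30},{"offset": [0,0,78],"roll": 0,"hand": 30},{"offset": [0,0,88],"roll": 0,"hand": 30},{"offset": [0,0,96],"roll": 0,"hand": 30},{"offset": [0,0,102],"roll": 0,"hand": 30},{"offset": [0,0,107],"roll": 0,"hand": 30},{"offset": [0,0,111],"roll": 0,"hand": 30},{"offset": [0,0,114],"roll": 0,"hand": 30},{"offset": [0,0,116],"roll": 0,"hand": 30},{"offset": [0,0,117],"roll": 0,"hand": 30},{"offset": [0,0,118],"roll": 0,"hand": 30},{"offset": [0,0,119],"roll": 0,"hand": 30},{"offset": [0,0,119.7],"roll": 0,"hand": 30},{"offset": [0,0,120.3],"roll": 0,"hand": 30},{"offset": [0,0,120.3],"roll": 0,"hand": 30},{"offset": [0,0,120.3],"roll": 0,"hand": 30}]}}

```text
clock: 27.02
tool_pos: [0.4575, 0.035, 0.0751]
orientation: [-180.0, 0.0, -90.0]
force: [-1.8, -0.8, 4.1]
opening: 0.0446
```

Contact at +4 N. I release, rise, and retreat off to the side for a final look.

{"fn": "jog_arm", "kwargs": {"motion": [{"offset": [0,0,0],"roll": 0,"hand": 48},{"offset": [0,0,0],"roll": 0,"hand": 54},{"offset": [0,0,0],"roll": 0,"hand": 65},{"offset": [0,0,0],"roll": 0,"hand": 75},{"offset": [0,0,0],"roll": 0,"hand": 86},{"offset": [0,0,0],"roll": 0,"hand": 86},{"offset": [0,0,0],"roll": 0,"hand": 86},{"offset": [0,0,-10],"roll": 0,"hand": 86},{"offset": [0,0,-30],"roll": 0,"hand": 86},{"offset": [0,0,-60],"roll": 0,"hand": 86},{"offset": [0,0,-90],"roll": 0,"hand": 86},{"offset": [0,0,-130],"roll": 0,"hand": 86},{"offset": [0,0,-170],"roll": 0,"hand": 86},{"offset": [0,-35,-200],"roll": 0,"hand": 86},{"offset": [0,-70,-200],"roll": 0,"hand": 86},{"offset": [-30,-90,-200],"roll": 0,"hand": 86},{"offset": [-65,-90,-200],"roll": 0,"hand": 86},{"offset": [-100,-90,-200],"roll": 0,"hand": 86},{"offset": [-130,-90,-200],"roll": 0,"hand": 86},{"offset": [-160,-90,-200],"roll": 0,"hand": 86}]}}

```text
clock: 28.68
tool_pos: [0.5472, 0.1964, 0.2743]
orientation: [180.0, -0.0, -90.0]
force: [1.1, 0.5, -0.7]
opening: 0.0864
```

{"fn": "jog_arm", "kwargs": {"motion": [{"offset": [-30,0,0],"roll": 0,"hand": 86},{"offset": [-60,0,0],"roll": 0,"hand": 86},{"offset": [-90,0,0],"roll": 0,"hand": 86},{"offset": [-110,0,0],"roll": 0,"hand": 86},{"offset": [-110,0,0],"roll": 0,"hand": 86},{"offset": [-110,0,0],"roll": 0,"hand": 86},{"offset": [-110,0,0],"roll": 0,"hand": 86}]}}

```text
clock: 29.27
tool_pos: [0.5472, 0.3046, 0.2744]
orientation: [180.0, -0.0, -90.0]
force: [-0.1, -0.5, 1.3]
opening: 0.0862
```

```bash
python3 look.py end
```

```text
red [ 0.4681 -0.0988] [344.5 283.7] [330, 270, 30, 29, 675]
yellow [ 0.4609 -0.0307] [301.3 289.2] [287, 275, 29, 29, 652]
green [ 0.4731 -0.1682] [388.8 279.6] [375, 266, 29, 29, 660]
blue [0.4554 0.0373] [258.2 293.5] [245, 280, 28, 28, 621]
```

View pics/end.png

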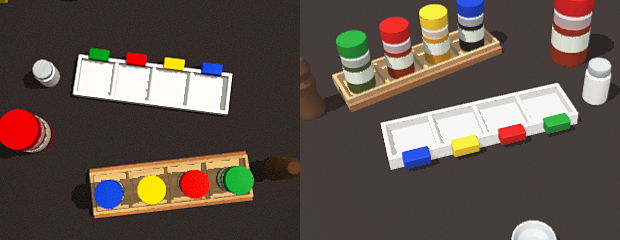

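The final picture shows the tray empty. On the rack, left to right, blue (108,194), yellow (152,190), red (195,184) and green (238,180) are all upright, with the robot clear. I hand in.

```bash
python3 -c "
from plant import order;print(order.close_job())"
```

```text
the job is handed in; nothing more can be done
None
```

All four jars are in the rack in reverse order, and the job was handed in at about 29.4 s. From the robot's left, the rack now reads blue, yellow, red, green; the tray read green, red, yellow, blue.

- **Setting down:** each jar was lowered slowly until the wrist force showed contact (3 to 5 N), then released.
- **Last checks:** the final pictures show the tray empty, all four jars upright, and the gripper well clear. The lids measure 2 to 4 mm from their well centres, against a clearance of 9 mm.
- **Disagreement:** green's lid measures about 4 mm from where the arm reported setting it down; the others differ by 2 to 3 mm. This is more than the 2 mm camera calibration error, but still well inside the wells. No check failed.

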